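Find the stiff push-button and shut its guard

TASK

Gently press each of the three push-buttons on the perforated panel until it clicks and stays in, feeling how hard each one is, never leaning hard on anything. One takes about twice the force of the other two: once all three are in, shut that button's hinged guard fully down over it, so that it is marked for repair. Leave the other two guards open and everything else where it lies.

Things in the scene. Friction and masses are not known exactly. Their poses are not given: they have to be found in the camera images.
- panel: Perforated aluminium plate 200 x 320 mm on legs, upper face 45 mm above the table; origin under its centre at table height. z up, x away from the robot, y along the row of three push-button units (pitch 85 mm). The units look exactly alike: a grey block 48 (x) x 44 (y) mm with a black round cap 28 mm across in its centre and a steel guard plate hinged on its near side.
- place_1 (a point): Left-hand (+y) place: point on the plate's upper face under the cap centre of the unit there; axes as the panel's. Each unit is packed up by a different, unknown 0 to 14 mm, so the top of its unpressed cap is 37 to 51 mm above this point: feel for it. Two units click at about 5 N, one at about 10 N; nothing to be seen tells which.
- place_2 (a point): Middle place, otherwise as place_1. All caps: resistance is greatest at about 1 mm of travel, then fades; past 4 mm the cap clicks over and drops in by itself to a hard stop at 5 mm; it stays in when let go.
- place_3 (a point): Right-hand (-y) place, otherwise as place_1. All guards: plate 34 mm wide, 3 mm thick, reaching 51 mm from its hinge, lip at the free end. Hinge line along y, 26 mm to -x of the cap centre, 3 mm above the unpressed cap's top. Shut, its upper face is 6 mm above that top. It is pushed over towards +x, then down; stiff hinge (0.05 N m), stays where left.
- guard_a (a joint): Angle (rad) of the guard of one of the three push-button units: 0 = shut, lying level over the cap; it starts at 1.9 to 2.15 (standing up, leaning back from the cap), end stop at 2.3. Which place it is on differs each time.
- guard_b (a joint): Angle (rad) of the guard of one of the three push-button units: 0 = shut, lying level over the cap; it starts at 1.9 to 2.15 (standing up, leaning back from the cap), end stop at 2.3. Which place it is on differs each time.
- guard_c (a joint): Angle (rad) of the guard of one of the three push-button units: 0 = shut, lying level over the cap; it starts at 1.9 to 2.15 (standing up, leaning back from the cap), end stop at 2.3. Which place it is on differs each time.
- key_1 (a joint): Travel (m) of the black cap of one of the three push-button units: 0 = out, 0.005 = fully in, where it stays by itself. Which unit it belongs to differs each time, and its number tells nothing of place, guard or stiffness.
- key_2 (a joint): Travel (m) of the black cap of one of the three push-button units: 0 = out, 0.005 = fully in, where it stays by itself. Which unit it belongs to differs each time, and its number tells nothing of place, guard or stiffness.
- key_3 (a joint): Travel (m) of the black cap of one of the three push-button units: 0 = out, 0.005 = fully in, where it stays by itself. Which unit it belongs to differs each time, and its number tells nothing of place, guard or stiffness.
- elbow: Bystander: small brass elbow fitting, 30 mm, loose on the plate at its far edge. Leave it alone.
- gauge: Bystander: dark round pressure gauge, 40 mm across, 22 mm high, lying on the plate near its far left corner. Leave it alone.
- driver_grip (a point): Bystander: screwdriver on the table, left; point at its handle. Leave it alone.
- spanner_grip (a point): Bystander: spanner on the table, right; point at its shank. Leave it alone.
- roll: Bystander: roll of paper tape, 56 mm across, 18 mm high, on the table. Leave it alone.
- bracket: Bystander: dark steel angle bracket, 70 x 50 x 64 mm, on the table. Leave it alone.
- labeller: Bystander: black hand-held labeller, 150 x 90 x 30 mm, on the table, right. Leave it alone.

How it is judged:
On the way, in this order (a step that is already met when the one before it is completed fails the run):
1. all three buttons are in and stay in, all guards still open (value of joint each of key_1, key_2, key_3 above 0.0042 m and value of joint each of guard_b, guard_c above 1.5 rad and value of joint guard_a above 1 rad), for 0.2 s.
2. the stiff button's guard is shut (value of joint guard_a below 0.12 rad and value of joint each of key_1, key_2, key_3 above 0.0042 m), for 0.2 s.
At the end, for the whole second after the job is handed in: All three buttons are in (over 4.2 of 5 mm), the guard of the stiff button is shut to within 0.12 rad, the other two guards still stand open (over 1.5 rad) (all of step 2 and value of joint each of guard_b, guard_c above 1.5 rad); the robot touches nothing.
It fails at once if the robot presses on anything with more than 25 N (contact force between any of the arm, the fingers and anything else above 25 N).
It fails at once if another guard is pushed over (value of joint any of guard_b, guard_c below 1.3 rad).
It fails at once if a bystander is shifted by more than 40 mm (distance of any of elbow, gauge, driver_grip, spanner_grip, roll, bracket, labeller from where it was at the start of the episode above 0.04 m).
It also fails if it takes over 67 s, if anything falls off the work surface, if the arm or the gripper's body presses on something with over 40 N, if the wrist force passes 120 N, or if a joint passes its speed limit or range.

ROBOT

A 6-joint arm with a two-finger parallel gripper is mounted at the origin on the work surface. World frame = base frame: x ahead of the robot, y to its left, z up, the work surface at z = 0. Lengths are in m, angles in rad, forces in N, time in s.
With the tool pointing down it reaches from about 0.35 to 0.85 m from the base axis. Payload 8.1 kg.
Tool frame: the origin (TCP) lies at the very end of the fingers, on their centre line; the grasp point (between the pads) lies 19 mm behind it; z points along the fingers, y is the line along which they close (so a half turn about z gives the same grasp; the last joint's range is limited). The gripper opens to 85 mm and grips with 20 to 120 N. Pads are 22 mm wide; open, the fingers measure 114 mm over their backs; the gripper's body (76 mm by 85 mm) begins 54 mm behind the grasp point. The pads swing forward as they close: fully open they stand 13 mm farther back than shut.
Start: joints at [1.179, 0.13, 1.488, -0, 1.523, -0.085], TCP at [0.181, 0.572, 0.21] pointing down, gripper open.
Joint ranges: [-2.96, 2.96], [-0.89, 2.26], [0.02, 2.5], [-1.34, 4.48], [0, 2.73], [-2.66, 2.66]. Speed limits (rad/s): [2.39, 2.39, 2.79, 3.14, 3.14, 3.14].

INTERFACE

Orientations are given as a unit quaternion [x, y, z, w].
In Python, from station import status, cams, ctrl gives the robot as it stands.
- The arm moves only by the tool move_arm, never from a script. Its argument "rows" is a list of rows, each a list of 2 entries, a list of its own where there are three numbers: the shift along the tool's x, y, z in units of 25 mm (1.0 is 25 mm), then the turn about the tool's z in units of 6 degrees (1.0 is 6 degrees). In form: [[[tx, ty, tz], yaw], ...]. A call has 1 to 8 rows; each row shifts and turns the commanded pose from where the row before left it, along the tool's axes as they then stand; what a row does not reach is not made up. A row lasts 1/12 s, in which the tool goes at most 41.7 mm and 7.16 degrees, less where a joint would pass 70% of its speed; a pose out of reach is approached as far as the arm can. A call is refused whole if a number of a shift passes 1 or a number of a turn 1, either way. A call with a gripper value outside its range is refused whole. "hand" is the opening, from 0 (shut) to 1 (fully open), set as the call begins (left out, the last holds). The fingers move at their own pace and stop on an object; "force" is the grip in N (left out, the last holds). Time passes only in rows, so rows that do not move let the fingers close. It gives the time, the measured TCP pose, the force, the opening and the grip force at its end, in the units of the state.
- status.sense(): the state, without advancing time (a new reading comes with each control period).
- cams.read_camera(name): name is "scene" or "top" or "wrist"; returns a dict with "img" (420x560x3 uint8, red, green, blue), "mtx" (3x3 intrinsics, pixels), "R" (3x3) and "t" (3): a world point X has camera coordinates R X + t; the wrist camera has in their place "tool_from_camera" (4x4, takes a point from camera to tool coordinates, whose origin is the TCP and whose axes are the flange's). Camera axes: x right, y down, z forward; pixel columns grow to the right and rows downward; lengths in m; the calibration is good to about 2 mm. A picture is of the moment at which its call begins: read the wrist's pose just before it. There is no depth.
- ctrl.hand_in(): hands the job in; it is judged then, once.
The state is a dict: "time_s": time; "q": joint angles; "qvel": joint speeds; "tau": joint torques, N m; "eef_pos": TCP position; "eef_rot": TCP orientation; "force": force on the tool from outside, world axes, zero at the start; "wrist_torque": the same for the moment, N m; "finger_gap": finger opening in m; "gripper_force": force on a finger pad.
Only numpy, scipy, OpenCV 4.12 (cv2) and the standard library are available. Lean on these libraries where they do the work, as an engineer would, in place of code of your own. Each camera call takes 0.05 s, during which the arm holds its last target. There are 200 camera calls.

## Working session

There is one attempt and no reset: what is moved stays moved. The work goes in short steps, Python scripts to look and compute and a tool call to move; the robot and the scene stay as the last step left them, time stands still between calls to the robot, and variables do not carry over. Pictures are saved under pics/ and viewed, at most 10 in all, crops included, and the job is handed in when it is done.

Besides the shell and the picture viewer there is one more tool, called after ">>>" by a JSON object that holds its "api" and its "payload". move_arm: Moves the arm, as the interface text tells. Its arguments: {"type":"object","properties":{"rows":{"type":"array"},"hand":{"type":"number"},"force":{"type":"number"}},"required":["rows"]}

```bash
mkdir -p pics; python3 - <<'E'
from station import status, cams
import cv2,numpy as np
print(status.sense())
for n in ["scene","top"]:
    c=cams.read_camera(n); cv2.imwrite(f"pics/{n}0.png",c["img"][:,:,::-1]); np.savez(f"pics/{n}0.npz",**c)
    print(n,c["mtx"].round(1).tolist(),c["R"].round(4).tolist(),c["t"].round(4).tolist())
a=cv2.imread("pics/scene0.png")
E
```

```text
{'time_s': 0.0, 'q': array([ 1.17859681e+00,  1.31124106e-01,  1.48928214e+00,  6.05493451e-06,
        1.52298120e+00, -8.53974515e-02]), 'qvel': array([ 0.00019888,  0.00017681,  0.00067985,  0.00146385, -0.00068336,
        0.00049348]), 'tau': array([ 1.41556582e-03, -5.69399965e+01, -5.00563002e+01,  1.88627214e-04,
        1.45471623e-02,  3.18913578e-05]), 'eef_pos': array([0.18096015, 0.57145423, 0.20906502]), 'eef_rot': array([ 1.52800190e-01,  9.88256696e-01, -8.71217513e-04, -2.15204525e-04]), 'force': array([1.04532605, 0.80067548, 0.79956192]), 'wrist_torque': array([ 0.03213205, -0.01844042, -0.02886554]), 'gripper_force': 0.0, 'finger_gap': 0.08530421323628366}
scene [[516.6, 0.0, 283.9], [0.0, 516.6, 207.7], [0.0, 0.0, 1.0]] [[0.5602, 0.8284, 0.0073], [0.5349, -0.3549, -0.7667], [-0.6325, 0.4334, -0.6419]] [-0.2767, -0.2217, 1.7456]
top [[511.6, 0.0, 279.5], [0.0, 511.6, 211.0], [0.0, 0.0, 1.0]] [[-0.0105, -0.9999, 0.0119], [-0.9977, 0.0097, -0.0674], [0.0673, -0.0126, -0.9977]] [-0.0224, 0.504, 1.4778]
```

View pics/top0.png

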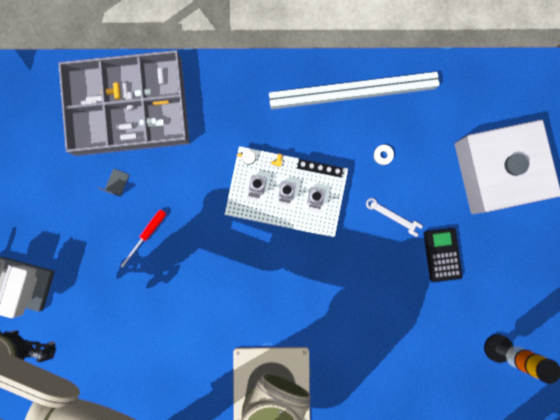

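View pics/scene0.png

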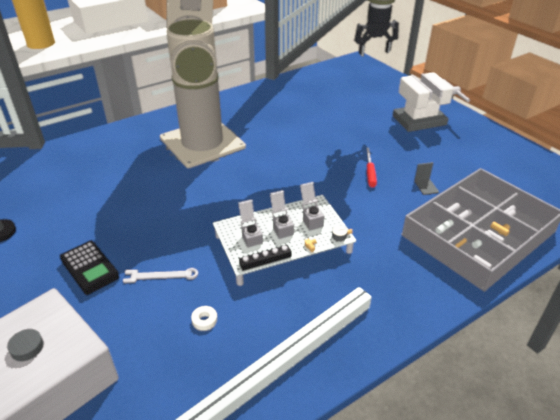

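The top view shows the panel with its caps at about (257,184), (288,190) and (317,197). In the scene view they are at (252,230), (282,220) and (313,212). Next I segment the caps and triangulate.

```bash
cat > h.py <<'E'
import numpy as np,cv2
def load(n):
    d=np.load(f"pics/{n}0.npz"); return d["img"],d["mtx"],d["R"],d["t"]
def P(m,R,t): return m@np.c_[R,t]
def proj(X,m,R,t):
    p=m@(R@np.asarray(X)+t); return p[:2]/p[2]
def onplane(uv,m,R,t,z):
    d=R.T@np.linalg.solve(m,[uv[0],uv[1],1]); c=-R.T@t; return c+d*(z-c[2])/d[2]
E
python3 - <<'E'
from h import *
def blob(img,uv,r=9):
    g=img.max(2).astype(int); u,v=uv; w=g[v-r:v+r+1,u-r:u+r+1]; 
    n,l,s,c=cv2.connectedComponentsWithStats((w<60).astype(np.uint8))
    i=min(range(1,n),key=lambda k:np.hypot(*(c[k]-r))-s[k,4]*.05); return c[i]+[u-r,v-r],s[i].tolist()
T=load("top");S=load("scene")
for a,b in zip([(257,184),(288,190),(317,197)],[(313,212),(282,220),(252,230)]):
    p,s1=blob(T[0],a);q,s2=blob(S[0],b)
    X=cv2.triangulatePoints(P(*T[1:]),P(*S[1:]),p,q).ravel();X=X[:3]/X[3]
    print(p.round(1),s1,q.round(1),s2,X.round(4),onplane(p,*T[1:],.089).round(4),proj(X,*T[1:]).round(1),proj(X,*S[1:]).round(1))
a=cv2.resize(T[0][140:245,215:360],None,fx=4,fy=4,interpolation=2)
b=cv2.resize(S[0][175:290,205:365],None,fx=4,fy=4,interpolation=2)
cv2.imwrite("pics/ta.png",a[:,:,::-1]);cv2.imwrite("pics/sb.png",b[:,:,::-1])
E
```

```text
[257.  183.1] [6, 5, 7, 7, 40] [312.7 211.8] [7, 8, 5, 2, 6] [0.5775 0.0346 0.0839] [0.5776 0.0355 0.089 ] [257.4 183.3] [313.2 211.8]
[286.8 189.2] [5, 5, 7, 7, 38] [282.  220.7] [7, 9, 6, 2, 9] [ 0.5597 -0.0492  0.0811] [ 0.5596 -0.0477  0.089 ] [287.3 189.5] [282.6 220.6]
[316.2 195.8] [5, 5, 7, 7, 38] [250.6 229. ] [5, 5, 7, 6, 26] [ 0.5406 -0.1314  0.0792] [ 0.5404 -0.1293  0.089 ] [316.6 196.1] [251.2 229. ]
```

View pics/ta.png

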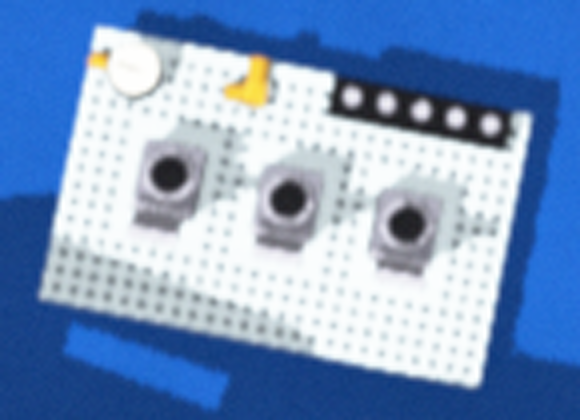

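View pics/sb.png

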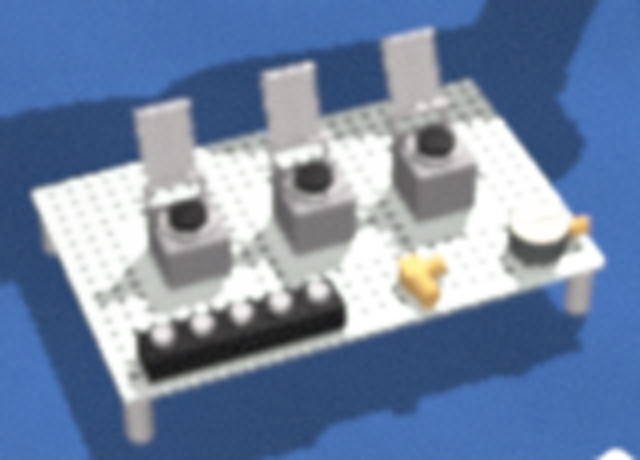

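Both crops agree: three units in a row, guards leaning back on the robot side. Panel yaw is about -12.6°. I'm going above the middle unit with the fingers shut and the tool y along the row.

>>> {"api": "move_arm", "payload": {"rows": [[[-0.84, -0.87, 0], -0.83], [[-0.84, -0.87, 0], 0], [[-0.84, -0.87, 0], 0], [[-0.84, -0.87, 0], 0], [[-0.84, -0.87, 0], 0], [[-0.84, -0.87, 0], 0], [[-0.84, -0.87, 0], 0], [[-0.84, -0.87, 0], 0]], "hand": 0, "force": 20}}

```text
time_s: 0.77
eef_pos: [0.3051, 0.3628, 0.2097]
eef_rot: [0.11, 0.994, -0.0, -0.0]
force: [1.2, 0.1, 0.6]
finger_gap: -0.0003
gripper_force: 0.0
```

>>> {"api": "move_arm", "payload": {"rows": [[[-0.84, -0.87, 0], 0], [[-0.84, -0.87, 0], 0], [[-0.84, -0.87, 0], 0], [[-0.84, -0.87, 0], 0], [[-0.84, -0.87, 0], 0], [[-0.84, -0.87, 0], 0], [[-0.84, -0.87, 0], 0], [[-0.84, -0.87, 0], 0]]}}

```text
time_s: 1.43
eef_pos: [0.4312, 0.1564, 0.2098]
eef_rot: [0.11, 0.994, -0.0, -0.0]
force: [0.6, 0.9, 0.3]
finger_gap: -0.0001
gripper_force: 0.0
```

>>> {"api": "move_arm", "payload": {"rows": [[[-0.84, -0.87, 0], 0], [[-0.84, -0.87, 0], 0], [[-0.84, -0.87, 0], 0], [[-0.84, -0.87, 0], 0], [[-0.84, -0.87, 0], 0], [[-0.84, -0.87, 0], 0], [[0, 0, 0], 0], [[0, 0, 0], 0]]}}

```text
time_s: 2.1
eef_pos: [0.5253, 0.0017, 0.2093]
eef_rot: [0.111, 0.994, 0.0, -0.001]
force: [0.5, 0.5, 0.0]
finger_gap: -0.0003
gripper_force: 0.0
```

```bash
python3 - <<'E'
from station import status, cams
import cv2,numpy as np
from scipy.spatial.transform import Rotation as Ro
from h import *
s=status.sense();print(s["time_s"],s["eef_pos"].round(4),s["eef_rot"].round(4),s["force"].round(2),s["finger_gap"])
c=cams.read_camera("wrist");cv2.imwrite("pics/w1.png",c["img"][:,:,::-1]);print(c["tool_from_camera"].round(4).tolist(),c["mtx"].round(1).tolist())
np.savez("pics/w1.npz",pos=s["eef_pos"],rot=s["eef_rot"],**c)
E
```

```text
2.1 [0.5253 0.0017 0.2093] [ 1.111e-01  9.938e-01  0.000e+00 -8.000e-04] [0.5  0.49 0.04] -0.00029905893063295253
[[-0.0008, -0.9496, -0.3134, 0.079], [1.0, -0.0008, -0.0, -0.0008], [-0.0002, -0.3134, 0.9496, -0.164], [0.0, 0.0, 0.0, 1.0]] [[363.1, 0.0, 277.4], [0.0, 363.1, 210.8], [0.0, 0.0, 1.0]]
```

View pics/w1.png

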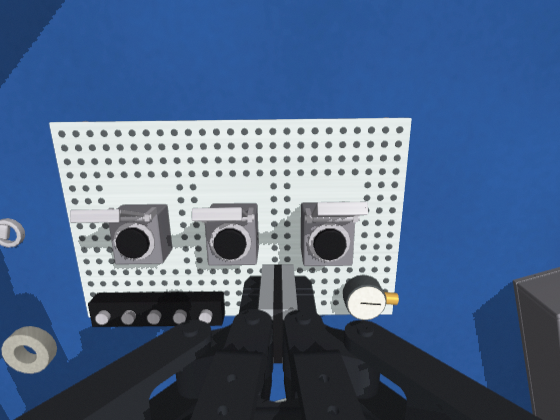

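The wrist view shows the caps at about (132,241), (230,242) and (330,242), with the guards behind them (upward in the image). I intersect rays from the three cameras, with the row pitch as a check.

```bash
python3 - <<'E'
from h import *
from scipy.spatial.transform import Rotation as Ro
d=np.load("pics/w1.npz");M=np.eye(4);M[:3,:3]=Ro.from_quat(d["rot"]).as_matrix();M[:3,3]=d["pos"]
W=np.linalg.inv(M@d["tool_from_camera"]);W=(d["img"],d["mtx"],W[:3,:3],W[:3,3])
T=load("top");S=load("scene")
def cen(img,uv,r,th=60):
    u,v=uv;w=(img[v-r:v+r+1,u-r:u+r+1].max(2)<th).astype(np.uint8)
    n,l,s,c=cv2.connectedComponentsWithStats(w);i=1+np.argmax(s[1:,4])
    return c[i]+[u-r,v-r],s[i,2:].tolist()
for w,a,b in zip([(330,242),(230,242),(132,241)],[(257,183),(287,189),(316,196)],[(313,211),(283,220),(252,229)]):
    q=[cen(W[0],w,24),cen(T[0],a,7),cen(S[0],b,6,75)]
    A=[];B=[]
    for (uv,_),C in zip(q,(W,T,S)):
        D=C[2].T@np.linalg.solve(C[1],[*uv,1]);D/=np.linalg.norm(D);N=(np.eye(3)-np.outer(D,D));o=-C[2].T@C[3]
        A.append(N);B.append(N@o)
    f=lambda i:np.linalg.lstsq(np.vstack([A[k] for k in i]),np.hstack([B[k] for k in i]),rcond=None)[0].round(4)
    print([(x.round(1).tolist(),y) for x,y in q]);print("all",f([0,1,2]),"WT",f([0,1]),"WS",f([0,2]),"W@.089",onplane(q[0][0],*W[1:],.089).round(4))
E
```

```text
[([329.3, 243.9], [33, 31, 786]), ([257.0, 183.1], [7, 7, 40]), ([312.7, 210.1], [7, 7, 37])]
all [0.5772 0.0343 0.0898] WT [0.5775 0.0348 0.0899] WS [0.5772 0.0335 0.09  ] W@.089 [0.578  0.0341 0.089 ]
[([229.4, 243.4], [32, 30, 767]), ([286.8, 189.2], [7, 7, 38]), ([282.6, 219.2], [8, 7, 41])]
all [ 0.5598 -0.0487  0.0861] WT [ 0.5593 -0.0482  0.0887] WS [ 0.5599 -0.0492  0.0862] W@.089 [ 0.5588 -0.0486  0.089 ]
[([132.2, 242.5], [33, 30, 772]), ([316.2, 195.8], [7, 7, 38]), ([251.6, 228.6], [8, 6, 43])]
all [ 0.5417 -0.131   0.0821] WT [ 0.5404 -0.1295  0.0874] WS [ 0.5422 -0.1318  0.0823] W@.089 [ 0.5397 -0.1288  0.089 ]
```

>>> {"api": "move_arm", "payload": {"rows": [[[-0.6, -0.55, 0], 0], [[-0.6, -0.55, 0], 0], [[-0.59, -0.56, 0], 0], [[0, 0, 0.8], 0], [[0, 0, 0.8], 0], [[0, 0, 0.8], 0], [[0, 0, 0.8], 0], [[0, 0, 0.8], 0]]}}

```text
time_s: 2.82
eef_pos: [0.5595, -0.0457, 0.1092]
eef_rot: [0.109, 0.994, 0.0, -0.0]
force: [0.0, 0.1, -0.5]
finger_gap: -0.0002
gripper_force: 0.0
```

>>> {"api": "move_arm", "payload": {"rows": [[[0, 0, 0.2], 0], [[0, 0, 0], 0], [[0, 0, 0], 0]]}}

```text
time_s: 3.07
eef_pos: [0.56, -0.0465, 0.1058]
eef_rot: [0.109, 0.994, 0.0, 0.0]
force: [0.3, 0.1, -0.1]
finger_gap: 0.0004
gripper_force: 0.0
```

>>> {"api": "move_arm", "payload": {"rows": [[[0, 0, 0], 0]]}}

```text
time_s: 3.15
eef_pos: [0.561, -0.047, 0.1069]
eef_rot: [0.109, 0.994, -0.0, 0.001]
force: [0.3, 0.7, 0.2]
finger_gap: 0.0
gripper_force: 0.0
```

>>> {"api": "move_arm", "payload": {"rows": [[[0.02, -0.07, 0.04], 0], [[0, 0, 0.04], 0], [[0, 0, 0.04], 0], [[0, 0, 0.04], 0], [[0, 0, 0.04], 0], [[0, 0, 0.04], 0], [[0, 0, 0.04], 0], [[0, 0, 0.04], 0]]}}

```text
time_s: 3.82
eef_pos: [0.5591, -0.0489, 0.0969]
eef_rot: [0.11, 0.994, 0.0, -0.0]
force: [-0.0, 0.5, -0.8]
finger_gap: -0.0001
gripper_force: 0.0
```

>>> {"api": "move_arm", "payload": {"rows": [[[0, 0, 0.04], 0], [[0, 0, 0.04], 0]]}}

```text
time_s: 3.98
eef_pos: [0.5591, -0.0489, 0.0949]
eef_rot: [0.11, 0.994, -0.0, -0.0]
force: [0.2, -0.3, -0.6]
finger_gap: 0.0
gripper_force: 0.0
```

>>> {"api": "move_arm", "payload": {"rows": [[[0, 0, 0.04], 0], [[0, 0, 0.04], 0]]}}

```text
time_s: 4.15
eef_pos: [0.5591, -0.0489, 0.093]
eef_rot: [0.11, 0.994, 0.0, -0.0]
force: [-0.4, 0.4, -0.2]
finger_gap: 0.0002
gripper_force: 0.0
```

>>> {"api": "move_arm", "payload": {"rows": [[[0, 0, 0.03], 0]]}}

```text
time_s: 4.23
eef_pos: [0.5591, -0.0489, 0.0922]
eef_rot: [0.11, 0.994, 0.0, -0.0]
force: [-1.0, -0.5, -0.4]
finger_gap: 0.0002
gripper_force: 0.0
```

>>> {"api": "move_arm", "payload": {"rows": [[[0, 0, 0.03], 0]]}}

```text
time_s: 4.32
eef_pos: [0.5591, -0.0489, 0.0915]
eef_rot: [0.11, 0.994, 0.0, -0.0]
force: [0.3, 0.0, 0.2]
finger_gap: 0.0001
gripper_force: 0.0
```

>>> {"api": "move_arm", "payload": {"rows": [[[0, 0, 0.03], 0]]}}

```text
time_s: 4.4
eef_pos: [0.5592, -0.0489, 0.0908]
eef_rot: [0.11, 0.994, 0.0, 0.0]
force: [-0.5, 1.0, -0.2]
finger_gap: -0.0001
gripper_force: 0.0
```

>>> {"api": "move_arm", "payload": {"rows": [[[0, 0, 0.03], 0]]}}

```text
time_s: 4.48
eef_pos: [0.5592, -0.0489, 0.0901]
eef_rot: [0.11, 0.994, -0.0, 0.0]
force: [0.2, -0.6, 0.3]
finger_gap: -0.0003
gripper_force: 0.0
```

>>> {"api": "move_arm", "payload": {"rows": [[[0, 0, 0.03], 0]]}}

```text
time_s: 4.57
eef_pos: [0.5592, -0.0489, 0.0893]
eef_rot: [0.11, 0.994, 0.0, 0.0]
force: [0.2, 0.2, -0.0]
finger_gap: -0.0002
gripper_force: 0.0
```

>>> {"api": "move_arm", "payload": {"rows": [[[0, 0, 0.02], 0]]}}

```text
time_s: 4.65
eef_pos: [0.5591, -0.0489, 0.0888]
eef_rot: [0.11, 0.994, -0.0, -0.0]
force: [-0.1, -0.7, -0.1]
finger_gap: 0.0002
gripper_force: 0.0
```

>>> {"api": "move_arm", "payload": {"rows": [[[0, 0, 0.02], 0]]}}

```text
time_s: 4.73
eef_pos: [0.5591, -0.0489, 0.0883]
eef_rot: [0.11, 0.994, 0.0, -0.0]
force: [-0.1, -0.2, 0.8]
finger_gap: 0.0001
gripper_force: 0.0
```

>>> {"api": "move_arm", "payload": {"rows": [[[0, 0, 0.02], 0]]}}

```text
time_s: 4.82
eef_pos: [0.5592, -0.0489, 0.0878]
eef_rot: [0.11, 0.994, -0.0, 0.0]
force: [-0.3, -0.1, 0.7]
finger_gap: 0.0002
gripper_force: 0.0
```

>>> {"api": "move_arm", "payload": {"rows": [[[0, 0, 0.02], 0]]}}

```text
time_s: 4.9
eef_pos: [0.5592, -0.0489, 0.0873]
eef_rot: [0.11, 0.994, -0.0, 0.0]
force: [0.1, -0.1, 0.5]
finger_gap: 0.0001
gripper_force: 0.0
```

>>> {"api": "move_arm", "payload": {"rows": [[[0, 0, 0.02], 0]]}}

```text
time_s: 4.98
eef_pos: [0.5592, -0.0489, 0.0868]
eef_rot: [0.11, 0.994, -0.0, 0.0]
force: [-0.3, 0.2, -0.9]
finger_gap: -0.0002
gripper_force: 0.0
```

>>> {"api": "move_arm", "payload": {"rows": [[[0, 0, 0.02], 0]]}}

```text
time_s: 5.07
eef_pos: [0.5592, -0.0489, 0.0863]
eef_rot: [0.11, 0.994, 0.0, 0.0]
force: [0.6, 0.8, 1.1]
finger_gap: 0.0001
gripper_force: 0.0
```

>>> {"api": "move_arm", "payload": {"rows": [[[0, 0, 0.02], 0]]}}

```text
time_s: 5.15
eef_pos: [0.5592, -0.0489, 0.0858]
eef_rot: [0.11, 0.994, 0.0, 0.0]
force: [0.1, 0.7, 0.4]
finger_gap: 0.0001
gripper_force: 0.0
```

>>> {"api": "move_arm", "payload": {"rows": [[[0, 0, 0.02], 0]]}}

```text
time_s: 5.23
eef_pos: [0.5592, -0.0489, 0.0853]
eef_rot: [0.11, 0.994, 0.0, 0.0]
force: [-0.3, -0.2, -0.1]
finger_gap: 0.0001
gripper_force: 0.0
```

>>> {"api": "move_arm", "payload": {"rows": [[[0, 0, 0.02], 0]]}}

```text
time_s: 5.32
eef_pos: [0.5592, -0.0489, 0.0848]
eef_rot: [0.11, 0.994, -0.0, 0.0]
force: [-0.1, -0.2, 0.3]
finger_gap: -0.0002
gripper_force: 0.0
```

>>> {"api": "move_arm", "payload": {"rows": [[[0, 0, 0.02], 0]]}}

```text
time_s: 5.4
eef_pos: [0.5592, -0.0489, 0.0843]
eef_rot: [0.11, 0.994, -0.0, 0.0]
force: [0.2, -0.3, 0.4]
finger_gap: -0.0004
gripper_force: 0.0
```

>>> {"api": "move_arm", "payload": {"rows": [[[0, 0, 0.02], 0]]}}

```text
time_s: 5.48
eef_pos: [0.5592, -0.0489, 0.0838]
eef_rot: [0.11, 0.994, 0.0, -0.0]
force: [-0.7, 0.8, 0.5]
finger_gap: -0.0002
gripper_force: 0.0
```

>>> {"api": "move_arm", "payload": {"rows": [[[0, 0, 0.02], 0]]}}

```text
time_s: 5.57
eef_pos: [0.5592, -0.0489, 0.0833]
eef_rot: [0.11, 0.994, -0.0, 0.0]
force: [-0.8, -0.2, 0.7]
finger_gap: -0.0002
gripper_force: 0.0
```

>>> {"api": "move_arm", "payload": {"rows": [[[0, 0, 0.02], 0]]}}

```text
time_s: 5.65
eef_pos: [0.5591, -0.0489, 0.0828]
eef_rot: [0.11, 0.994, 0.0, -0.0]
force: [0.4, 0.1, -1.0]
finger_gap: -0.0001
gripper_force: 0.0
```

>>> {"api": "move_arm", "payload": {"rows": [[[0, 0, 0.02], 0]]}}

```text
time_s: 5.73
eef_pos: [0.5592, -0.0489, 0.0823]
eef_rot: [0.11, 0.994, 0.0, -0.0]
force: [0.0, -0.2, 0.1]
finger_gap: -0.0003
gripper_force: 0.0
```

>>> {"api": "move_arm", "payload": {"rows": [[[0, 0, 0.02], 0]]}}

```text
time_s: 5.82
eef_pos: [0.5592, -0.0489, 0.0818]
eef_rot: [0.11, 0.994, 0.0, 0.0]
force: [-0.3, -0.5, -0.0]
finger_gap: -0.0004
gripper_force: 0.0
```

>>> {"api": "move_arm", "payload": {"rows": [[[0, 0, 0.02], 0]]}}

```text
time_s: 5.9
eef_pos: [0.5592, -0.0489, 0.0813]
eef_rot: [0.11, 0.994, -0.0, -0.0]
force: [-0.3, 0.0, 0.2]
finger_gap: 0.0001
gripper_force: 0.0
```

>>> {"api": "move_arm", "payload": {"rows": [[[0, 0, 0.02], 0]]}}

```text
time_s: 5.98
eef_pos: [0.5592, -0.0489, 0.0808]
eef_rot: [0.11, 0.994, -0.0, 0.0]
force: [-0.0, -0.2, 0.5]
finger_gap: -0.0001
gripper_force: 0.0
```

>>> {"api": "move_arm", "payload": {"rows": [[[0, 0, 0.02], 0]]}}

```text
time_s: 6.07
eef_pos: [0.5592, -0.0489, 0.0803]
eef_rot: [0.11, 0.994, -0.0, -0.0]
force: [0.6, -0.4, 0.6]
finger_gap: 0.0001
gripper_force: 0.0
```

>>> {"api": "move_arm", "payload": {"rows": [[[0, 0, 0.02], 0]]}}

```text
time_s: 6.15
eef_pos: [0.5592, -0.0489, 0.0798]
eef_rot: [0.11, 0.994, 0.0, 0.0]
force: [-0.2, -0.2, 0.5]
finger_gap: -0.0002
gripper_force: 0.0
```

```bash
python3 - <<'E'
from station import cams
import cv2
w=cams.read_camera("wrist")["img"];s=cams.read_camera("scene")["img"]
a=cv2.resize(w[150:330,180:400],(440,360));b=cv2.resize(s[170:260,240:330],(360,360))
cv2.imwrite("pics/chk.png",cv2.hconcat([a,b])[:,:,::-1])
E
```

```text
(no output)
```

View pics/chk.png

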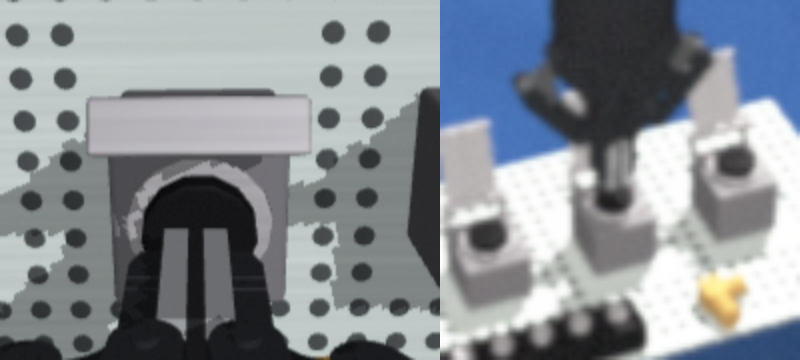

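The fingertips are centred on the cap and close to its surface. I keep lowering in small steps.

>>> {"api": "move_arm", "payload": {"rows": [[[0, 0, 0.02], 0]]}}

```text
time_s: 6.33
eef_pos: [0.5592, -0.0489, 0.0794]
eef_rot: [0.11, 0.994, -0.0, 0.0]
force: [-0.4, 0.4, 0.5]
finger_gap: 0.0002
gripper_force: 0.0
```

>>> {"api": "move_arm", "payload": {"rows": [[[0, 0, 0.02], 0]]}}

```text
time_s: 6.42
eef_pos: [0.5592, -0.0489, 0.0789]
eef_rot: [0.11, 0.994, 0.0, 0.0]
force: [1.0, 0.1, 0.5]
finger_gap: 0.0
gripper_force: 0.0
```

>>> {"api": "move_arm", "payload": {"rows": [[[0, 0, 0.02], 0]]}}

```text
time_s: 6.5
eef_pos: [0.5592, -0.0489, 0.0783]
eef_rot: [0.11, 0.994, 0.0, 0.0]
force: [-0.6, 0.9, 0.4]
finger_gap: 0.0002
gripper_force: 0.0
```

>>> {"api": "move_arm", "payload": {"rows": [[[0, 0, 0.02], 0]]}}

```text
time_s: 6.58
eef_pos: [0.5591, -0.0489, 0.0778]
eef_rot: [0.11, 0.994, 0.0, -0.0]
force: [-0.7, -0.8, 0.5]
finger_gap: 0.0003
gripper_force: 0.0
```

>>> {"api": "move_arm", "payload": {"rows": [[[0, 0, 0.02], 0]]}}

```text
time_s: 6.67
eef_pos: [0.5591, -0.0489, 0.0773]
eef_rot: [0.11, 0.994, -0.0, -0.0]
force: [0.9, 0.0, 0.3]
finger_gap: -0.0
gripper_force: 0.0
```

>>> {"api": "move_arm", "payload": {"rows": [[[0, 0, 0.02], 0]]}}

```text
time_s: 6.75
eef_pos: [0.5591, -0.0489, 0.0768]
eef_rot: [0.11, 0.994, 0.0, -0.0]
force: [0.6, -0.1, 0.0]
finger_gap: 0.0002
gripper_force: 0.0
```

>>> {"api": "move_arm", "payload": {"rows": [[[0, 0, 0.02], 0]]}}

```text
time_s: 6.83
eef_pos: [0.5591, -0.0489, 0.0763]
eef_rot: [0.11, 0.994, 0.0, 0.0]
force: [-0.3, 0.4, 0.3]
finger_gap: 0.0002
gripper_force: 0.0
```

>>> {"api": "move_arm", "payload": {"rows": [[[0, 0, 0.02], 0]]}}

```text
time_s: 6.92
eef_pos: [0.5591, -0.0489, 0.0758]
eef_rot: [0.11, 0.994, -0.0, 0.0]
force: [0.0, -0.7, -0.5]
finger_gap: -0.0005
gripper_force: 0.0
```

```bash
python3 - <<'E'
from station import cams,status
import cv2,numpy as np
from h import *
s=status.sense();print(s["tau"].round(2),s["eef_pos"],s["force"])
c=cams.read_camera("wrist");w=c["img"];sc=cams.read_camera("scene");S=sc["img"]
Ti=np.linalg.inv(c["tool_from_camera"])
for p in ([0,0,0],[.011,0,0],[-.011,0,0],[.011,0,-.02]): print(p,proj(p,c["mtx"],Ti[:3,:3],Ti[:3,3]).round(1))
print("scene tcp",proj(s["eef_pos"],sc["mtx"],sc["R"],sc["t"]).round(1))
for z in (.082,.089): print(z,proj([.5595,-.0487,z],sc["mtx"],sc["R"],sc["t"]).round(1))
a=cv2.resize(w[190:310,220:340],(400,400),interpolation=2);b=cv2.resize(S[190:250,255:315],(400,400),interpolation=2)
cv2.imwrite("pics/chk2.png",cv2.hconcat([a,b])[:,:,::-1])
E
```

```text
[-0.000e+00 -5.345e+01 -4.652e+01 -0.000e+00  2.000e-02  0.000e+00] [ 0.5591411  -0.04887735  0.07578961] [ 0.01388609 -0.73065972 -0.53132279]
[0, 0, 0] [279.1 258.4]
[0.011, 0, 0] [279.1 237.9]
[-0.011, 0, 0] [279.1 278.1]
[0.011, 0, -0.02] [279.3 255.5]
scene tcp [282.6 222. ]
0.082 [282.7 220.3]
0.089 [282.7 218.2]
```

View pics/chk2.png

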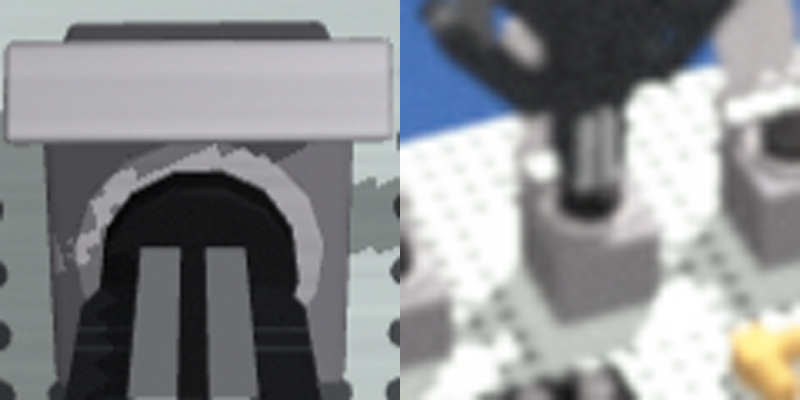

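```bash
python3 - <<'E'
from h import *
S=load("scene");d=np.load("pics/w1.npz");Ti=np.linalg.inv(d["tool_from_camera"])
for h in (0,.006,.012,.018,.024,.03):
    p=np.array([.5591,-.0489,.0758+h]);e=np.array([.0107,-.0024,0])
    print(h,"far",proj(p+e,*S[1:]).round(1),"near",proj(p-e,*S[1:]).round(1),"wrist +x",[proj([x,0,-h],d["mtx"],Ti[:3,:3],Ti[:3,3])[1].round(1) for x in (.011,.008,0)])
# cap centre and rim
for z in (.077,.082,.089):
    print(z,[proj([.5595+a,-.0487+b,z],*S[1:]).round(1).tolist() for a,b in((0,0),(.0137,-.003),(-.0137,.003))])
# column profile in the wrist view between the fingers / on a pad
print(d["img"][255:272,268].mean(1).round().tolist(), d["img"][255:272,279].mean(1).round().tolist())
E
```

```text
0 far [284.1 224.7] near [281.  219.4] wrist +x [np.float64(237.9), np.float64(243.5), np.float64(258.4)]
0.006 far [284.1 222.9] near [281.  217.6] wrist +x [np.float64(242.7), np.float64(248.6), np.float64(263.8)]
0.012 far [284.1 221.1] near [281.  215.8] wrist +x [np.float64(248.0), np.float64(254.0), np.float64(269.6)]
0.018 far [284.2 219.4] near [281.  214.1] wrist +x [np.float64(253.6), np.float64(259.7), np.float64(275.9)]
0.024 far [284.2 217.6] near [281.  212.3] wrist +x [np.float64(259.6), np.float64(265.9), np.float64(282.5)]
0.03 far [284.2 215.8] near [281.  210.5] wrist +x [np.float64(266.0), np.float64(272.6), np.float64(289.7)]
0.077 [[282.7, 221.7], [284.7, 225.1], [280.7, 218.4]]
0.082 [[282.7, 220.3], [284.8, 223.7], [280.7, 216.9]]
0.089 [[282.7, 218.2], [284.8, 221.6], [280.7, 214.8]]
[237.0, 235.0, 232.0, 232.0, 233.0, 232.0, 230.0, 229.0, 231.0, 163.0, 132.0, 136.0, 136.0, 137.0, 137.0, 136.0, 135.0] [168.0, 164.0, 162.0, 162.0, 218.0, 229.0, 184.0, 160.0, 161.0, 92.0, 30.0, 31.0, 32.0, 29.0, 30.0, 31.0, 30.0]
```

Both views put the finger ends about 25 mm above the stated TCP, which explains why nothing has been felt. Contact should then come near eef z ≈ 0.061. I shift 4 mm away from the guard and keep lowering while watching the force.

>>> {"api": "move_arm", "payload": {"rows": [[[-0.16, 0, 0.04], 0], [[0, 0, 0.04], 0]]}}

```text
time_s: 7.18
eef_pos: [0.5637, -0.0499, 0.074]
eef_rot: [0.11, 0.994, -0.0, 0.0]
force: [0.7, -0.5, -0.5]
finger_gap: 0.0002
gripper_force: 0.0
```

>>> {"api": "move_arm", "payload": {"rows": [[[0, 0, 0.04], 0], [[0, 0, 0.04], 0]]}}

```text
time_s: 7.35
eef_pos: [0.563, -0.0498, 0.0716]
eef_rot: [0.11, 0.994, 0.0, -0.0]
force: [1.1, 0.6, -0.8]
finger_gap: 0.0001
gripper_force: 0.0
```

>>> {"api": "move_arm", "payload": {"rows": [[[0, 0, 0.04], 0], [[0, 0, 0.04], 0]]}}

```text
time_s: 7.52
eef_pos: [0.563, -0.0498, 0.0697]
eef_rot: [0.11, 0.994, 0.0, -0.0]
force: [0.0, 0.3, -0.4]
finger_gap: 0.0
gripper_force: 0.0
```

>>> {"api": "move_arm", "payload": {"rows": [[[0, 0, 0.04], 0]]}}

```text
time_s: 7.6
eef_pos: [0.563, -0.0497, 0.0687]
eef_rot: [0.11, 0.994, -0.0, -0.0]
force: [-0.1, 0.0, -0.3]
finger_gap: -0.0001
gripper_force: 0.2
```

>>> {"api": "move_arm", "payload": {"rows": [[[0, 0, 0.03], 0]]}}

```text
time_s: 7.68
eef_pos: [0.563, -0.0497, 0.0682]
eef_rot: [0.11, 0.994, 0.0, -0.0]
force: [-3.0, 0.5, 4.9]
finger_gap: -0.0002
gripper_force: 2.8
```

>>> {"api": "move_arm", "payload": {"rows": [[[0, 0, 0.03], 0]]}}

```text
time_s: 7.77
eef_pos: [0.563, -0.0497, 0.0678]
eef_rot: [0.11, 0.994, -0.0, -0.0]
force: [-4.0, 0.3, 6.8]
finger_gap: -0.0003
gripper_force: 3.7
```

Contact near z = 0.0685. I hold for one row, then take single small steps.

>>> {"api": "move_arm", "payload": {"rows": [[[0, 0, 0], 0]]}}

```text
time_s: 7.85
eef_pos: [0.563, -0.0498, 0.0679]
eef_rot: [0.11, 0.994, -0.0, -0.0]
force: [-3.4, 0.5, 7.1]
finger_gap: 0.0001
gripper_force: 3.5
```

>>> {"api": "move_arm", "payload": {"rows": [[[0, 0, 0.01], 0]]}}

```text
time_s: 7.93
eef_pos: [0.563, -0.0497, 0.0678]
eef_rot: [0.11, 0.994, -0.0, -0.0]
force: [-4.1, 0.7, 7.8]
finger_gap: 0.0002
gripper_force: 3.7
```

>>> {"api": "move_arm", "payload": {"rows": [[[0, 0, 0.01], 0]]}}

```text
time_s: 8.02
eef_pos: [0.563, -0.0497, 0.0676]
eef_rot: [0.11, 0.994, -0.0, -0.0]
force: [-3.9, 0.4, 7.3]
finger_gap: 0.0001
gripper_force: 3.9
```

```bash
python3 - <<'E'
from station import cams,status
import cv2,numpy as np
s=status.sense();print(s["force"],s["wrist_torque"],s["eef_pos"])
w=cams.read_camera("wrist")["img"];S=cams.read_camera("scene")["img"]
a=cv2.resize(w[170:320,200:360],(427,400),interpolation=2);b=cv2.resize(S[170:240,250:315],(371,400),interpolation=2)
cv2.imwrite("pics/chk3.png",cv2.hconcat([a,b])[:,:,::-1])
E
```

```text
[-3.85496142  0.4296545   7.29197899] [ 0.13441794  0.81318444 -0.00284343] [ 0.56300913 -0.04973765  0.06763635]
```

View pics/chk3.png

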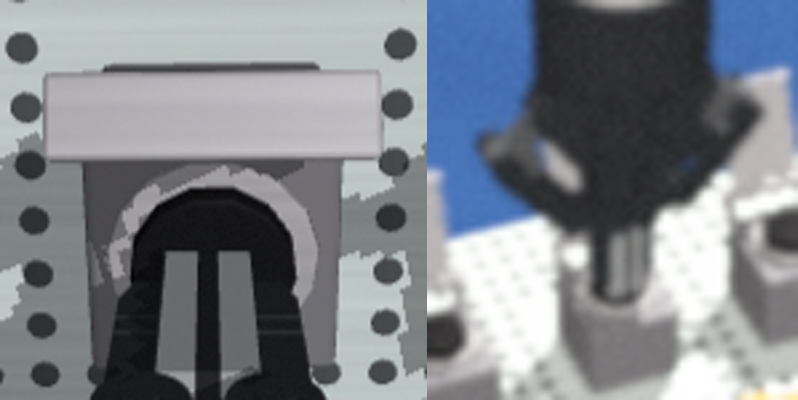

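The pads are on the cap (pad force about half the total). I continue with fine steps.

>>> {"api": "move_arm", "payload": {"rows": [[[0, 0, 0.015], 0]]}}

```text
time_s: 8.2
eef_pos: [0.563, -0.0497, 0.0674]
eef_rot: [0.11, 0.994, -0.0, -0.0]
force: [-4.6, 0.0, 7.6]
finger_gap: 0.0003
gripper_force: 4.0
```

>>> {"api": "move_arm", "payload": {"rows": [[[0, 0, 0.015], 0]]}}

```text
time_s: 8.28
eef_pos: [0.563, -0.0498, 0.0669]
eef_rot: [0.11, 0.994, -0.0, -0.0]
force: [-4.6, 1.1, 7.4]
finger_gap: -0.0002
gripper_force: 3.7
```

>>> {"api": "move_arm", "payload": {"rows": [[[0, 0, 0.015], 0]]}}

```text
time_s: 8.37
eef_pos: [0.563, -0.0498, 0.0665]
eef_rot: [0.11, 0.994, -0.0, -0.0]
force: [-4.3, 1.2, 6.4]
finger_gap: 0.0003
gripper_force: 3.2
```

>>> {"api": "move_arm", "payload": {"rows": [[[0, 0, 0.015], 0]]}}

```text
time_s: 8.45
eef_pos: [0.563, -0.0497, 0.066]
eef_rot: [0.11, 0.994, -0.0, -0.0]
force: [-4.0, 0.4, 5.0]
finger_gap: -0.0001
gripper_force: 2.4
```

>>> {"api": "move_arm", "payload": {"rows": [[[0, 0, 0.015], 0]]}}

```text
time_s: 8.53
eef_pos: [0.5629, -0.0497, 0.0654]
eef_rot: [0.11, 0.994, -0.0, -0.0]
force: [-3.6, -0.2, 2.5]
finger_gap: 0.0003
gripper_force: 1.4
```

>>> {"api": "move_arm", "payload": {"rows": [[[0, 0, 0.015], 0]]}}

```text
time_s: 8.62
eef_pos: [0.563, -0.0498, 0.0647]
eef_rot: [0.11, 0.994, -0.0, 0.0]
force: [-0.9, -0.1, -0.7]
finger_gap: -0.0002
gripper_force: 0.2
```

>>> {"api": "move_arm", "payload": {"rows": [[[0, 0, 0.015], 0]]}}

```text
time_s: 8.7
eef_pos: [0.5631, -0.0498, 0.0641]
eef_rot: [0.11, 0.994, -0.0, 0.0]
force: [-0.5, -0.2, -0.5]
finger_gap: 0.0001
gripper_force: 0.0
```

>>> {"api": "move_arm", "payload": {"rows": [[[0, 0, 0.015], 0]]}}

```text
time_s: 8.78
eef_pos: [0.5631, -0.0498, 0.0636]
eef_rot: [0.11, 0.994, -0.0, 0.0]
force: [-0.0, -0.3, 2.0]
finger_gap: 0.0003
gripper_force: 1.0
```

>>> {"api": "move_arm", "payload": {"rows": [[[0, 0, 0.01], 0]]}}

```text
time_s: 8.87
eef_pos: [0.5631, -0.0498, 0.0636]
eef_rot: [0.11, 0.994, 0.0, 0.0]
force: [-1.0, 0.9, 2.3]
finger_gap: 0.0002
gripper_force: 1.6
```

>>> {"api": "move_arm", "payload": {"rows": [[[0, 0, 0.01], 0]]}}

```text
time_s: 8.95
eef_pos: [0.5631, -0.0498, 0.0635]
eef_rot: [0.11, 0.994, -0.0, 0.0]
force: [-3.8, 0.7, 4.3]
finger_gap: 0.0001
gripper_force: 2.6
```

The middle button has clicked in. Its stop is at eef z = 0.0636 and the peak was about 7.6 N. So the fingertips sit about 18 mm above the reported point. Next, the left button.

>>> {"api": "move_arm", "payload": {"rows": [[[0, 0, -0.4], 0], [[0, 0, -0.6], 0], [[0, 0, -0.6], 0], [[0, 0.85, 0], 0], [[0, 0.85, 0], 0], [[0, 0.85, 0], 0], [[0, 0.85, 0], 0], [[0, 0, 0], 0]]}}

```text
time_s: 9.62
eef_pos: [0.5823, 0.0365, 0.1041]
eef_rot: [0.109, 0.994, 0.001, 0.0]
force: [0.4, -0.1, 0.4]
finger_gap: -0.0003
gripper_force: 0.0
```

>>> {"api": "move_arm", "payload": {"rows": [[[0, 0, 0.4], 0], [[0, 0, 0.4], 0], [[0, 0, 0.1], 0], [[0, 0, 0], 0], [[0, 0, 0], 0]]}}

```text
time_s: 10.03
eef_pos: [0.5809, 0.0324, 0.0801]
eef_rot: [0.11, 0.994, -0.0, -0.001]
force: [1.1, 0.2, -0.0]
finger_gap: -0.0003
gripper_force: 0.0
```

>>> {"api": "move_arm", "payload": {"rows": [[[0, 0, 0.03], 0], [[0, 0, 0.03], 0]]}}

```text
time_s: 10.2
eef_pos: [0.582, 0.0328, 0.0798]
eef_rot: [0.11, 0.994, 0.0, 0.0]
force: [0.6, -0.2, 0.8]
finger_gap: -0.0004
gripper_force: 0.0
```

>>> {"api": "move_arm", "payload": {"rows": [[[0, 0, 0.03], 0]]}}

```text
time_s: 10.28
eef_pos: [0.5819, 0.033, 0.079]
eef_rot: [0.11, 0.994, 0.0, 0.0]
force: [0.0, 0.2, -0.2]
finger_gap: -0.0001
gripper_force: 0.0
```

>>> {"api": "move_arm", "payload": {"rows": [[[0, 0, 0.03], 0]]}}

```text
time_s: 10.37
eef_pos: [0.5818, 0.0331, 0.0781]
eef_rot: [0.11, 0.994, 0.0, 0.0]
force: [0.3, 0.8, 0.2]
finger_gap: 0.0
gripper_force: 0.0
```

>>> {"api": "move_arm", "payload": {"rows": [[[0, 0, 0.03], 0]]}}

```text
time_s: 10.45
eef_pos: [0.5817, 0.0332, 0.0772]
eef_rot: [0.11, 0.994, 0.0, 0.0]
force: [0.0, -0.3, -1.2]
finger_gap: -0.0004
gripper_force: 0.0
```

>>> {"api": "move_arm", "payload": {"rows": [[[0, 0, 0.03], 0]]}}

```text
time_s: 10.53
eef_pos: [0.5816, 0.0332, 0.0764]
eef_rot: [0.11, 0.994, 0.0, 0.0]
force: [-1.2, 0.2, -0.3]
finger_gap: -0.0002
gripper_force: 0.0
```

>>> {"api": "move_arm", "payload": {"rows": [[[0, 0, 0.03], 0]]}}

```text
time_s: 10.62
eef_pos: [0.5816, 0.0332, 0.0756]
eef_rot: [0.11, 0.994, -0.0, 0.0]
force: [-0.6, 0.2, -0.2]
finger_gap: 0.0001
gripper_force: 0.0
```

>>> {"api": "move_arm", "payload": {"rows": [[[0, 0, 0.03], 0]]}}

```text
time_s: 10.7
eef_pos: [0.5816, 0.0333, 0.0748]
eef_rot: [0.11, 0.994, 0.0, 0.0]
force: [1.3, 0.1, 0.8]
finger_gap: -0.0003
gripper_force: 0.0
```

>>> {"api": "move_arm", "payload": {"rows": [[[0, 0, 0.02], 0]]}}

```text
time_s: 10.78
eef_pos: [0.5815, 0.0332, 0.0742]
eef_rot: [0.11, 0.994, -0.0, -0.0]
force: [0.1, 0.6, -0.2]
finger_gap: -0.0001
gripper_force: 0.0
```

>>> {"api": "move_arm", "payload": {"rows": [[[0, 0, 0.02], 0]]}}

```text
time_s: 10.87
eef_pos: [0.5815, 0.0332, 0.0737]
eef_rot: [0.11, 0.994, 0.0, -0.0]
force: [0.7, 0.8, 0.1]
finger_gap: 0.0
gripper_force: 0.0
```

>>> {"api": "move_arm", "payload": {"rows": [[[0, 0, 0.02], 0]]}}

```text
time_s: 10.95
eef_pos: [0.5816, 0.0332, 0.0733]
eef_rot: [0.11, 0.994, -0.0, 0.0]
force: [0.5, -0.8, -1.1]
finger_gap: -0.0002
gripper_force: 0.0
```

>>> {"api": "move_arm", "payload": {"rows": [[[0, 0, 0.02], 0]]}}

```text
time_s: 11.03
eef_pos: [0.5816, 0.0332, 0.0728]
eef_rot: [0.11, 0.994, 0.0, 0.0]
force: [-0.4, 0.3, 0.5]
finger_gap: -0.0004
gripper_force: 0.0
```

>>> {"api": "move_arm", "payload": {"rows": [[[0, 0, 0.02], 0]]}}

```text
time_s: 11.12
eef_pos: [0.5816, 0.0332, 0.0723]
eef_rot: [0.11, 0.994, -0.0, 0.0]
force: [-0.7, 0.9, -0.2]
finger_gap: -0.0
gripper_force: 0.0
```

>>> {"api": "move_arm", "payload": {"rows": [[[0, 0, 0.02], 0]]}}

```text
time_s: 11.2
eef_pos: [0.5816, 0.0332, 0.0718]
eef_rot: [0.11, 0.994, -0.0, -0.0]
force: [-1.1, -0.1, 1.7]
finger_gap: 0.0
gripper_force: 0.9
```

>>> {"api": "move_arm", "payload": {"rows": [[[0, 0, 0.02], 0]]}}

```text
time_s: 11.28
eef_pos: [0.5816, 0.0332, 0.0716]
eef_rot: [0.11, 0.994, 0.0, 0.0]
force: [-1.9, -0.8, 2.9]
finger_gap: 0.0002
gripper_force: 1.6
```

>>> {"api": "move_arm", "payload": {"rows": [[[0, 0, 0.02], 0]]}}

```text
time_s: 11.37
eef_pos: [0.5816, 0.0332, 0.0712]
eef_rot: [0.11, 0.994, 0.0, 0.0]
force: [-2.4, -0.8, 4.3]
finger_gap: 0.0002
gripper_force: 2.0
```

>>> {"api": "move_arm", "payload": {"rows": [[[0, 0, 0.015], 0]]}}

```text
time_s: 11.45
eef_pos: [0.5816, 0.0332, 0.0707]
eef_rot: [0.11, 0.994, 0.0, 0.0]
force: [-1.8, 0.3, 3.7]
finger_gap: -0.0001
gripper_force: 2.1
```

>>> {"api": "move_arm", "payload": {"rows": [[[0, 0, 0.015], 0]]}}

```text
time_s: 11.53
eef_pos: [0.5816, 0.0332, 0.0703]
eef_rot: [0.11, 0.994, -0.0, 0.0]
force: [-2.1, 0.1, 4.5]
finger_gap: 0.0001
gripper_force: 2.0
```

>>> {"api": "move_arm", "payload": {"rows": [[[0, 0, 0.015], 0]]}}

```text
time_s: 11.62
eef_pos: [0.5816, 0.0332, 0.0698]
eef_rot: [0.11, 0.994, 0.0, 0.0]
force: [-2.3, 0.4, 3.9]
finger_gap: 0.0001
gripper_force: 1.6
```

>>> {"api": "move_arm", "payload": {"rows": [[[0, 0, 0.015], 0]]}}

```text
time_s: 11.7
eef_pos: [0.5816, 0.0332, 0.0693]
eef_rot: [0.11, 0.994, -0.0, 0.0]
force: [-1.1, 0.3, 1.6]
finger_gap: 0.0001
gripper_force: 1.2
```

>>> {"api": "move_arm", "payload": {"rows": [[[0, 0, 0.015], 0]]}}

```text
time_s: 11.78
eef_pos: [0.5816, 0.0332, 0.0688]
eef_rot: [0.11, 0.994, 0.0, 0.0]
force: [-0.9, 0.5, 0.3]
finger_gap: -0.0002
gripper_force: 0.6
```

>>> {"api": "move_arm", "payload": {"rows": [[[0, 0, 0.015], 0]]}}

```text
time_s: 11.87
eef_pos: [0.5816, 0.0332, 0.0683]
eef_rot: [0.11, 0.994, 0.0, -0.0]
force: [-0.2, -0.2, -0.6]
finger_gap: -0.0001
gripper_force: 0.1
```

>>> {"api": "move_arm", "payload": {"rows": [[[0, 0, 0.015], 0]]}}

```text
time_s: 11.95
eef_pos: [0.5816, 0.0332, 0.0679]
eef_rot: [0.11, 0.994, 0.0, -0.0]
force: [-0.2, 0.2, 0.5]
finger_gap: -0.0001
gripper_force: 0.0
```

>>> {"api": "move_arm", "payload": {"rows": [[[0, 0, 0.015], 0]]}}

```text
time_s: 12.03
eef_pos: [0.5816, 0.0332, 0.0675]
eef_rot: [0.11, 0.994, -0.0, -0.0]
force: [0.3, 0.2, 0.6]
finger_gap: -0.0
gripper_force: 0.0
```

>>> {"api": "move_arm", "payload": {"rows": [[[0, 0, 0.015], 0]]}}

```text
time_s: 12.12
eef_pos: [0.5816, 0.0332, 0.0672]
eef_rot: [0.11, 0.994, -0.0, -0.0]
force: [0.1, -0.2, 0.9]
finger_gap: 0.0004
gripper_force: 0.0
```

>>> {"api": "move_arm", "payload": {"rows": [[[0, 0, 0.015], 0]]}}

```text
time_s: 12.2
eef_pos: [0.5816, 0.0332, 0.0669]
eef_rot: [0.11, 0.994, -0.0, -0.0]
force: [0.3, 0.3, 1.9]
finger_gap: 0.0004
gripper_force: 1.0
```

>>> {"api": "move_arm", "payload": {"rows": [[[0, 0, 0.015], 0]]}}

```text
time_s: 12.28
eef_pos: [0.5816, 0.0332, 0.0668]
eef_rot: [0.11, 0.994, -0.0, -0.0]
force: [-1.6, 0.2, 4.6]
finger_gap: 0.0001
gripper_force: 2.2
```

>>> {"api": "move_arm", "payload": {"rows": [[[0, 0, 0.01], 0]]}}

```text
time_s: 12.37
eef_pos: [0.5816, 0.0332, 0.0668]
eef_rot: [0.11, 0.994, -0.0, -0.0]
force: [-2.4, 0.2, 5.6]
finger_gap: 0.0001
gripper_force: 2.8
```

The left button is in, with a peak of about 4.4 N, so the middle one looks stiff. Now the right-hand button.

>>> {"api": "move_arm", "payload": {"rows": [[[0, 0, -0.4], 0], [[0, 0, -0.6], 0], [[0, 0, -0.6], 0], [[0, -0.85, 0], 0], [[0, -0.85, 0], 0], [[0, -0.85, 0], 0], [[0, -0.85, 0], 0], [[0, -0.85, 0], 0]]}}

```text
time_s: 13.03
eef_pos: [0.5584, -0.0714, 0.1072]
eef_rot: [0.11, 0.994, -0.0, 0.0]
force: [-0.2, -0.1, 0.3]
finger_gap: 0.0002
gripper_force: 0.0
```

>>> {"api": "move_arm", "payload": {"rows": [[[-0.03, -0.85, 0], 0], [[0, -0.85, 0], 0], [[0, -0.81, 0], 0], [[0, 0, 0], 0], [[0, 0, 0.4], 0], [[0, 0, 0.4], 0], [[0, 0, 0.3], 0], [[0, 0, 0], 0]]}}

```text
time_s: 13.7
eef_pos: [0.5437, -0.1304, 0.0758]
eef_rot: [0.109, 0.994, 0.001, -0.002]
force: [-0.4, -0.8, -0.4]
finger_gap: -0.0002
gripper_force: 0.0
```

>>> {"api": "move_arm", "payload": {"rows": [[[0, 0, 0], 0], [[0, 0, 0], 0], [[0, 0, 0], 0]]}}

```text
time_s: 13.95
eef_pos: [0.5459, -0.1316, 0.0793]
eef_rot: [0.109, 0.994, -0.0, 0.0]
force: [-0.1, -0.2, 0.6]
finger_gap: -0.0
gripper_force: 0.0
```

>>> {"api": "move_arm", "payload": {"rows": [[[0, 0, 0.03], 0], [[0, 0, 0.03], 0], [[0, 0, 0.03], 0], [[0, 0, 0.03], 0]]}}

```text
time_s: 14.28
eef_pos: [0.5456, -0.1319, 0.0761]
eef_rot: [0.11, 0.994, -0.0, 0.0]
force: [0.0, 0.5, 0.7]
finger_gap: 0.0003
gripper_force: 0.0
```

>>> {"api": "move_arm", "payload": {"rows": [[[0, 0, 0.03], 0], [[0, 0, 0.03], 0]]}}

```text
time_s: 14.45
eef_pos: [0.5454, -0.1319, 0.0744]
eef_rot: [0.11, 0.994, 0.0, -0.0]
force: [0.1, -0.1, -0.3]
finger_gap: 0.0001
gripper_force: 0.0
```

>>> {"api": "move_arm", "payload": {"rows": [[[0, 0, 0.03], 0]]}}

```text
time_s: 14.53
eef_pos: [0.5454, -0.1319, 0.0736]
eef_rot: [0.11, 0.994, 0.0, -0.0]
force: [0.5, 0.6, 0.5]
finger_gap: 0.0001
gripper_force: 0.0
```

>>> {"api": "move_arm", "payload": {"rows": [[[0, 0, 0.03], 0]]}}

```text
time_s: 14.62
eef_pos: [0.5454, -0.1319, 0.0729]
eef_rot: [0.11, 0.994, -0.0, -0.0]
force: [-0.3, -0.8, -0.2]
finger_gap: -0.0001
gripper_force: 0.0
```

>>> {"api": "move_arm", "payload": {"rows": [[[0, 0, 0.03], 0]]}}

```text
time_s: 14.7
eef_pos: [0.5454, -0.1319, 0.0721]
eef_rot: [0.11, 0.994, 0.0, -0.0]
force: [-0.6, 0.6, -0.0]
finger_gap: -0.0002
gripper_force: 0.0
```

>>> {"api": "move_arm", "payload": {"rows": [[[0, 0, 0.03], 0]]}}

```text
time_s: 14.78
eef_pos: [0.5454, -0.1319, 0.0714]
eef_rot: [0.11, 0.994, -0.0, -0.0]
force: [0.3, 0.2, 0.3]
finger_gap: 0.0002
gripper_force: 0.0
```

>>> {"api": "move_arm", "payload": {"rows": [[[0, 0, 0.03], 0]]}}

```text
time_s: 14.87
eef_pos: [0.5454, -0.1319, 0.0706]
eef_rot: [0.11, 0.994, 0.0, -0.0]
force: [-0.5, -0.4, -0.2]
finger_gap: -0.0
gripper_force: 0.0
```

>>> {"api": "move_arm", "payload": {"rows": [[[0, 0, 0.02], 0]]}}

```text
time_s: 14.95
eef_pos: [0.5454, -0.1319, 0.0701]
eef_rot: [0.11, 0.994, 0.0, -0.0]
force: [0.5, 0.9, 0.5]
finger_gap: 0.0004
gripper_force: 0.0
```

>>> {"api": "move_arm", "payload": {"rows": [[[0, 0, 0.02], 0]]}}

```text
time_s: 15.03
eef_pos: [0.5454, -0.1319, 0.0696]
eef_rot: [0.11, 0.994, 0.0, -0.0]
force: [0.2, 0.1, 0.4]
finger_gap: -0.0
gripper_force: 0.0
```

>>> {"api": "move_arm", "payload": {"rows": [[[0, 0, 0.02], 0]]}}

```text
time_s: 15.12
eef_pos: [0.5455, -0.1319, 0.0692]
eef_rot: [0.11, 0.994, 0.0, 0.0]
force: [0.1, 0.2, -0.7]
finger_gap: -0.0
gripper_force: 0.0
```

>>> {"api": "move_arm", "payload": {"rows": [[[0, 0, 0.02], 0]]}}

```text
time_s: 15.2
eef_pos: [0.5455, -0.1319, 0.0687]
eef_rot: [0.11, 0.994, 0.0, 0.0]
force: [-0.6, -0.3, -0.2]
finger_gap: -0.0003
gripper_force: 0.0
```

>>> {"api": "move_arm", "payload": {"rows": [[[0, 0, 0.02], 0]]}}

```text
time_s: 15.28
eef_pos: [0.5455, -0.1319, 0.0682]
eef_rot: [0.11, 0.994, -0.0, 0.0]
force: [0.1, 0.6, 0.2]
finger_gap: -0.0004
gripper_force: 0.0
```

>>> {"api": "move_arm", "payload": {"rows": [[[0, 0, 0.02], 0]]}}

```text
time_s: 15.37
eef_pos: [0.5455, -0.1319, 0.0677]
eef_rot: [0.11, 0.994, 0.0, 0.0]
force: [0.6, 0.3, 0.7]
finger_gap: 0.0
gripper_force: 0.0
```

>>> {"api": "move_arm", "payload": {"rows": [[[0, 0, 0.02], 0]]}}

```text
time_s: 15.45
eef_pos: [0.5454, -0.1319, 0.0672]
eef_rot: [0.11, 0.994, -0.0, -0.0]
force: [-0.4, -0.8, -0.2]
finger_gap: 0.0002
gripper_force: 0.0
```

>>> {"api": "move_arm", "payload": {"rows": [[[0, 0, 0.02], 0]]}}

```text
time_s: 15.53
eef_pos: [0.5454, -0.1319, 0.0667]
eef_rot: [0.11, 0.994, 0.0, -0.0]
force: [-0.1, -0.2, -0.3]
finger_gap: 0.0003
gripper_force: 0.0
```

>>> {"api": "move_arm", "payload": {"rows": [[[0, 0, 0.02], 0]]}}

```text
time_s: 15.62
eef_pos: [0.5455, -0.1319, 0.0662]
eef_rot: [0.11, 0.994, -0.0, 0.0]
force: [0.2, -0.1, 0.3]
finger_gap: -0.0001
gripper_force: 0.0
```

>>> {"api": "move_arm", "payload": {"rows": [[[0, 0, 0.02], 0]]}}

```text
time_s: 15.7
eef_pos: [0.5455, -0.1319, 0.0657]
eef_rot: [0.11, 0.994, -0.0, 0.0]
force: [-0.1, 0.5, 0.2]
finger_gap: -0.0001
gripper_force: 0.0
```

>>> {"api": "move_arm", "payload": {"rows": [[[0, 0, 0.02], 0]]}}

```text
time_s: 15.78
eef_pos: [0.5455, -0.1319, 0.0652]
eef_rot: [0.11, 0.994, -0.0, -0.0]
force: [-0.6, 0.3, -0.3]
finger_gap: -0.0001
gripper_force: 0.0
```

>>> {"api": "move_arm", "payload": {"rows": [[[0, 0, 0.02], 0]]}}

```text
time_s: 15.87
eef_pos: [0.5454, -0.1319, 0.0647]
eef_rot: [0.11, 0.994, 0.0, -0.0]
force: [-0.2, 0.1, 0.7]
finger_gap: -0.0004
gripper_force: 0.0
```

>>> {"api": "move_arm", "payload": {"rows": [[[0, 0, 0.015], 0]]}}

```text
time_s: 15.95
eef_pos: [0.5454, -0.1319, 0.0643]
eef_rot: [0.11, 0.994, -0.0, -0.0]
force: [-0.9, 0.4, 0.6]
finger_gap: 0.0001
gripper_force: 0.6
```

>>> {"api": "move_arm", "payload": {"rows": [[[0, 0, 0.015], 0]]}}

```text
time_s: 16.03
eef_pos: [0.5455, -0.1319, 0.0641]
eef_rot: [0.11, 0.994, 0.0, -0.0]
force: [-1.7, 0.3, 2.2]
finger_gap: 0.0002
gripper_force: 1.2
```

>>> {"api": "move_arm", "payload": {"rows": [[[0, 0, 0.015], 0]]}}

```text
time_s: 16.12
eef_pos: [0.5454, -0.1319, 0.0638]
eef_rot: [0.11, 0.994, 0.0, -0.0]
force: [-1.6, 0.5, 3.6]
finger_gap: 0.0
gripper_force: 1.6
```

>>> {"api": "move_arm", "payload": {"rows": [[[0, 0, 0.015], 0]]}}

```text
time_s: 16.2
eef_pos: [0.5454, -0.1319, 0.0634]
eef_rot: [0.11, 0.994, -0.0, -0.0]
force: [-1.5, 1.5, 3.3]
finger_gap: -0.0001
gripper_force: 1.8
```

Contact was at 0.0645. I press on to the stop.

>>> {"api": "move_arm", "payload": {"rows": [[[0, 0, 0.015], 0]]}}

```text
time_s: 16.28
eef_pos: [0.5454, -0.1319, 0.063]
eef_rot: [0.11, 0.994, -0.0, -0.0]
force: [-2.7, 0.6, 4.3]
finger_gap: -0.0
gripper_force: 1.9
```

>>> {"api": "move_arm", "payload": {"rows": [[[0, 0, 0.015], 0]]}}

```text
time_s: 16.37
eef_pos: [0.5454, -0.1319, 0.0626]
eef_rot: [0.11, 0.994, 0.0, -0.0]
force: [-2.9, 0.5, 3.8]
finger_gap: -0.0003
gripper_force: 1.7
```

>>> {"api": "move_arm", "payload": {"rows": [[[0, 0, 0.015], 0]]}}

```text
time_s: 16.45
eef_pos: [0.5454, -0.1319, 0.0621]
eef_rot: [0.11, 0.994, -0.0, -0.0]
force: [-2.5, 0.1, 2.2]
finger_gap: 0.0001
gripper_force: 1.3
```

>>> {"api": "move_arm", "payload": {"rows": [[[0, 0, 0.015], 0], [[0, 0, 0.015], 0]]}}

```text
time_s: 16.62
eef_pos: [0.5454, -0.1319, 0.0612]
eef_rot: [0.11, 0.994, 0.0, -0.0]
force: [-0.2, 0.1, 1.0]
finger_gap: 0.0002
gripper_force: 0.5
```

>>> {"api": "move_arm", "payload": {"rows": [[[0, 0, 0.015], 0], [[0, 0, 0.015], 0]]}}

```text
time_s: 16.78
eef_pos: [0.5455, -0.1319, 0.0603]
eef_rot: [0.11, 0.994, 0.0, 0.0]
force: [0.8, -1.1, 0.0]
finger_gap: 0.0004
gripper_force: 0.0
```

>>> {"api": "move_arm", "payload": {"rows": [[[0, 0, 0.015], 0]]}}

```text
time_s: 16.87
eef_pos: [0.5454, -0.1319, 0.06]
eef_rot: [0.11, 0.994, 0.0, -0.0]
force: [-0.9, 0.3, 0.3]
finger_gap: 0.0001
gripper_force: 0.0
```

>>> {"api": "move_arm", "payload": {"rows": [[[0, 0, 0.015], 0]]}}

```text
time_s: 16.95
eef_pos: [0.5455, -0.1319, 0.0597]
eef_rot: [0.11, 0.994, -0.0, -0.0]
force: [-0.0, -0.0, -0.1]
finger_gap: 0.0001
gripper_force: 0.0
```

>>> {"api": "move_arm", "payload": {"rows": [[[0, 0, 0.015], 0]]}}

```text
time_s: 17.03
eef_pos: [0.5455, -0.1319, 0.0593]
eef_rot: [0.11, 0.994, 0.0, 0.0]
force: [0.4, -0.0, 0.9]
finger_gap: -0.0003
gripper_force: 0.6
```

The right button is in, with a peak of about 4.3 N. So the middle one is stiff: its pad force was 4.0 N against 2.0 N for the others. I rise, go behind the middle guard and lower to about 25 mm above its hinge.

>>> {"api": "move_arm", "payload": {"rows": [[[0, 0, -0.3], 0], [[0, 0, -0.65], 0], [[0, 0, -0.9], 0], [[0, 0, -0.9], 0], [[0, 0, -0.9], 0], [[0.6, 0.56, 0], 0], [[0.6, 0.56, 0], 0], [[0.6, 0.56, 0], 0]]}}

```text
time_s: 17.7
eef_pos: [0.5108, -0.0809, 0.152]
eef_rot: [0.11, 0.994, -0.0, 0.001]
force: [-0.1, 0.8, -0.0]
finger_gap: 0.0
gripper_force: 0.0
```

>>> {"api": "move_arm", "payload": {"rows": [[[0.6, 0.56, 0], 0], [[0.6, 0.56, 0], 0], [[0.6, 0.56, 0], 0], [[0, 0, 0], 0], [[0, 0, 0], 0], [[0, 0, 0], 0]]}}

```text
time_s: 18.2
eef_pos: [0.4765, -0.0307, 0.1514]
eef_rot: [0.11, 0.994, -0.0, 0.001]
force: [0.3, -0.4, -0.0]
finger_gap: 0.0
gripper_force: 0.0
```

```bash
python3 - <<'E'
from station import cams,status
import cv2,numpy as np
s=status.sense();d=s["eef_pos"][:2]-[.5597,-.0487]
print(s["eef_pos"],"xc",d@[.9753,-.2208],"y",d@[.2208,.9753])
w=cams.read_camera("wrist")["img"];S=cams.read_camera("scene")["img"]
b=cv2.resize(S[140:260,220:350],(433,400),interpolation=2);a=cv2.resize(w[90:330,170:390],(367,400))
cv2.imwrite("pics/chk4.png",cv2.hconcat([a,b])[:,:,::-1])
E
```

```text
[ 0.47653855 -0.03066155  0.15139918] xc -0.08509024980097209 y -0.0007691436446493944
```

View pics/chk4.png

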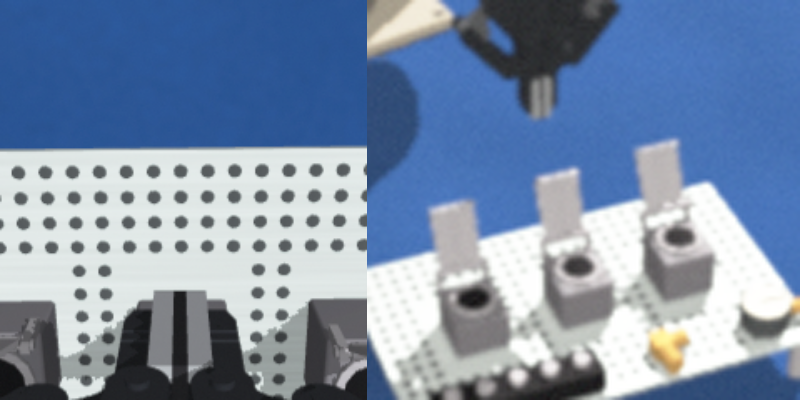

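The fingers hang behind the middle guard, and all three guards are still open. Now I lower, then push towards +x.

>>> {"api": "move_arm", "payload": {"rows": [[[0, 0, 0.7], 0], [[0, 0, 0.7], 0], [[0, 0, 0.5], 0], [[0, 0, 0.28], 0], [[0, 0, 0], 0], [[-0.15, 0.02, 0], 0], [[-0.15, 0, 0], 0], [[-0.15, 0, 0], 0]]}}

```text
time_s: 18.97
eef_pos: [0.4885, -0.0326, 0.0975]
eef_rot: [0.11, 0.994, -0.0, 0.001]
force: [0.3, -0.1, 0.6]
finger_gap: -0.0001
gripper_force: 0.0
```

>>> {"api": "move_arm", "payload": {"rows": [[[-0.15, 0, 0], 0], [[-0.15, 0, 0], 0], [[-0.15, 0, 0], 0], [[-0.15, 0, 0], 0]]}}

```text
time_s: 19.3
eef_pos: [0.5021, -0.0356, 0.0964]
eef_rot: [0.11, 0.994, 0.0, 0.0]
force: [-2.0, -0.5, 1.8]
finger_gap: 0.0001
gripper_force: 1.0
```

>>> {"api": "move_arm", "payload": {"rows": [[[-0.15, 0, 0], 0], [[-0.15, 0, 0], 0]]}}

```text
time_s: 19.47
eef_pos: [0.5092, -0.0372, 0.0962]
eef_rot: [0.11, 0.994, 0.0, -0.0]
force: [-0.8, -0.0, -0.1]
finger_gap: 0.0
gripper_force: 0.7
```

>>> {"api": "move_arm", "payload": {"rows": [[[-0.15, 0, 0], 0], [[-0.15, 0, 0], 0]]}}

```text
time_s: 19.63
eef_pos: [0.5166, -0.0389, 0.0962]
eef_rot: [0.11, 0.994, 0.0, -0.0]
force: [-0.8, -0.2, 1.3]
finger_gap: 0.0002
gripper_force: 0.6
```

>>> {"api": "move_arm", "payload": {"rows": [[[-0.15, 0, 0], 0], [[-0.15, 0, 0], 0], [[-0.15, 0, 0], 0], [[-0.15, 0, 0], 0]]}}

```text
time_s: 19.97
eef_pos: [0.5309, -0.0421, 0.0958]
eef_rot: [0.11, 0.994, 0.0, -0.0]
force: [-1.8, 0.3, -1.3]
finger_gap: 0.0001
gripper_force: 0.8
```

>>> {"api": "move_arm", "payload": {"rows": [[[-0.15, 0, 0], 0], [[-0.15, 0, 0], 0], [[-0.15, 0, 0], 0], [[-0.15, 0, 0], 0]]}}

```text
time_s: 20.3
eef_pos: [0.5461, -0.0455, 0.0963]
eef_rot: [0.11, 0.994, -0.0, 0.0]
force: [-1.4, 0.4, 0.4]
finger_gap: 0.0003
gripper_force: 0.6
```

>>> {"api": "move_arm", "payload": {"rows": [[[-0.15, 0, 0], 0], [[-0.15, 0, 0], 0], [[-0.15, 0, 0], 0], [[-0.1, 0, 0.05], 0]]}}

```text
time_s: 20.63
eef_pos: [0.5599, -0.0485, 0.0954]
eef_rot: [0.11, 0.994, -0.0, 0.001]
force: [-0.8, -0.1, 0.5]
finger_gap: -0.0
gripper_force: 0.5
```

>>> {"api": "move_arm", "payload": {"rows": [[[-0.03, 0, 0.1], 0], [[-0.03, 0, 0.1], 0]]}}

```text
time_s: 20.8
eef_pos: [0.5612, -0.0488, 0.0901]
eef_rot: [0.11, 0.994, -0.0, 0.001]
force: [0.2, 0.7, 2.4]
finger_gap: 0.0002
gripper_force: 0.6
```

>>> {"api": "move_arm", "payload": {"rows": [[[-0.03, 0, 0.1], 0], [[-0.03, 0, 0.1], 0]]}}

```text
time_s: 20.97
eef_pos: [0.5622, -0.0491, 0.0848]
eef_rot: [0.11, 0.994, -0.0, 0.0]
force: [0.5, -0.7, 1.7]
finger_gap: 0.0001
gripper_force: 0.6
```

>>> {"api": "move_arm", "payload": {"rows": [[[0, 0, 0.04], 0], [[0, 0, 0.04], 0], [[0, 0, 0.04], 0], [[0, 0, 0.04], 0]]}}

```text
time_s: 21.3
eef_pos: [0.562, -0.049, 0.081]
eef_rot: [0.11, 0.994, -0.0, 0.0]
force: [1.1, -0.2, 1.1]
finger_gap: 0.0
gripper_force: 0.6
```

>>> {"api": "move_arm", "payload": {"rows": [[[0, 0, 0.04], 0], [[0, 0, 0.04], 0]]}}

```text
time_s: 21.47
eef_pos: [0.562, -0.049, 0.079]
eef_rot: [0.11, 0.994, -0.0, 0.0]
force: [0.0, -0.4, 1.0]
finger_gap: 0.0001
gripper_force: 0.6
```

>>> {"api": "move_arm", "payload": {"rows": [[[0, 0, 0.03], 0]]}}

```text
time_s: 21.55
eef_pos: [0.562, -0.049, 0.0782]
eef_rot: [0.11, 0.994, -0.0, 0.0]
force: [1.1, -0.7, 0.8]
finger_gap: -0.0004
gripper_force: 0.6
```

>>> {"api": "move_arm", "payload": {"rows": [[[0, 0, 0.03], 0]]}}

```text
time_s: 21.63
eef_pos: [0.562, -0.049, 0.0774]
eef_rot: [0.11, 0.994, -0.0, 0.0]
force: [1.7, -0.6, 1.0]
finger_gap: 0.0002
gripper_force: 0.6
```

>>> {"api": "move_arm", "payload": {"rows": [[[0, 0, 0.03], 0]]}}

```text
time_s: 21.72
eef_pos: [0.562, -0.049, 0.0767]
eef_rot: [0.11, 0.994, -0.0, 0.0]
force: [1.1, 0.1, 0.7]
finger_gap: -0.0001
gripper_force: 0.6
```

>>> {"api": "move_arm", "payload": {"rows": [[[0, 0, 0.02], 0]]}}

```text
time_s: 21.8
eef_pos: [0.5619, -0.049, 0.0761]
eef_rot: [0.11, 0.994, -0.0, -0.0]
force: [1.0, 0.1, 2.1]
finger_gap: 0.0001
gripper_force: 0.6
```

>>> {"api": "move_arm", "payload": {"rows": [[[0, 0, 0.02], 0]]}}

```text
time_s: 21.88
eef_pos: [0.5619, -0.049, 0.0756]
eef_rot: [0.11, 0.994, -0.0, -0.0]
force: [-0.7, 0.6, 1.3]
finger_gap: -0.0001
gripper_force: 0.6
```

>>> {"api": "move_arm", "payload": {"rows": [[[0, 0, 0.02], 0]]}}

```text
time_s: 21.97
eef_pos: [0.562, -0.049, 0.0752]
eef_rot: [0.11, 0.994, -0.0, 0.0]
force: [0.2, -0.3, 1.2]
finger_gap: -0.0
gripper_force: 0.6
```

>>> {"api": "move_arm", "payload": {"rows": [[[0, 0, 0.02], 0]]}}

```text
time_s: 22.05
eef_pos: [0.562, -0.049, 0.0747]
eef_rot: [0.11, 0.994, 0.0, 0.0]
force: [1.0, -0.3, 1.6]
finger_gap: -0.0002
gripper_force: 0.6
```

>>> {"api": "move_arm", "payload": {"rows": [[[0, 0, 0.02], 0]]}}

```text
time_s: 22.13
eef_pos: [0.562, -0.049, 0.0745]
eef_rot: [0.11, 0.994, 0.0, 0.0]
force: [-2.0, 0.1, 8.2]
finger_gap: -0.0
gripper_force: 3.8
```

>>> {"api": "move_arm", "payload": {"rows": [[[0, 0, 0.02], 0]]}}

```text
time_s: 22.22
eef_pos: [0.5621, -0.049, 0.0745]
eef_rot: [0.11, 0.994, -0.0, 0.0]
force: [-4.5, 0.9, 11.0]
finger_gap: -0.0003
gripper_force: 5.5
```

The guard's stop came at 0.0745, as predicted, so it is fully shut. I lift clear and check.

>>> {"api": "move_arm", "payload": {"rows": [[[0, 0, -0.2], 0], [[0, 0, -0.5], 0], [[0, 0, -0.9], 0], [[0, 0, -0.9], 0], [[0, 0, -0.9], 0], [[0, 0, -0.9], 0], [[0, 0, 0], 0], [[0, 0, 0], 0]]}}

```text
time_s: 22.88
eef_pos: [0.5632, -0.0492, 0.1838]
eef_rot: [0.11, 0.994, -0.0, 0.002]
force: [-1.0, -0.6, -1.2]
finger_gap: 0.0002
gripper_force: 0.0
```

```bash
python3 - <<'E'
from station import cams,status
import cv2
s=status.sense();print(s["time_s"],s["eef_pos"],s["force"])
w=cams.read_camera("wrist")["img"];S=cams.read_camera("scene")["img"]
b=cv2.resize(S[160:290,205:365],(430,350),interpolation=2);a=cv2.resize(w[100:400,100:417],(370,350))
cv2.imwrite("pics/chk5.png",cv2.hconcat([a,b])[:,:,::-1])
E
```

```text
22.8833 [ 0.56317727 -0.04920457  0.18384362] [-1.03325261 -0.57632956 -1.22484909]
```

View pics/chk5.png

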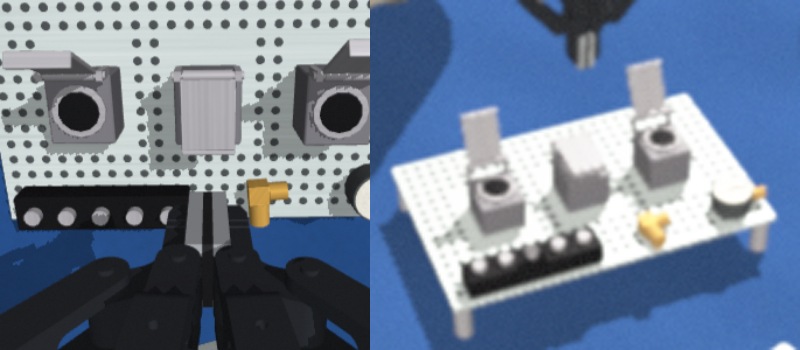

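The middle guard lies flat over its cap. The outer two guards stand open with their caps in, and the robot is clear of everything.

```bash
python3 -c "
from station import ctrl
print(ctrl.hand_in())"
```

```text
the job is handed in; nothing more can be done
None
```

I pressed all three buttons until they clicked in. The middle one was the stiff one (about 7.6 N against 4.4 N), so I shut its guard, left the other two open, and handed the job in at about 23 s; no verdict came back.

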